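# Sort finished guitar pickups into their trays and stack the boxed ones for dispatch

### The job

Clear the finished work off the pickup winder's bench: put the gold humbucker and the cream single-coil each into the empty bay of the tray that already holds one of its own kind, face up and in line with the tray's length. Stack the three closed boxes in the grey dispatch tray, the largest flat on the tray's floor, the medium one on it and the smallest on top, each centred and square on the one below so that its whole base is supported. Set everything down rather than dropping it, and leave the two pickups already in the trays where they are.

Things in the scene. Friction and masses are not known exactly. Their poses are not given: they have to be found in the camera images.
- gold_humbucker: Loose guitar humbucker pickup with a gold cover, lying face up on the bench. Cover 70 x 38 mm (x by y), top 24 mm above its underside; at each end of x a thin mounting ear (14 mm wide, 2 mm thick) lies at the bottom, so it is 84 mm long overall. About 150 g. Origin: centre of its underside; x along its length, z up. Grip it across the 38 mm.
- cream_single_coil: Loose single-coil guitar pickup with a cream cover and a black base plate, lying face up on the bench. Cover 70 x 18 mm (x by y), top 20 mm above its underside; the base plate is 3 mm thick, 26 mm wide and 83 mm long with its ends narrower. About 90 g. Origin: centre of its underside; x along its length, z up. Grip it across the cover's 18 mm, above the base plate.
- large_box: Loose large closed card box, kraft brown with a white blank label, 112 x 66 x 32 mm (x, y, z), about 220 g, rigid, flat lid. Origin: centre of its underside; x along its length, z up.
- medium_box: Loose medium closed card box, navy blue with a white blank label, 94 x 50 x 28 mm (x, y, z), about 160 g, rigid, flat lid. Origin: centre of its underside; x along its length, z up.
- small_box: Loose small closed card box, dark red with a white blank label, 74 x 34 x 26 mm (x, y, z), about 100 g, rigid, flat lid. Origin: centre of its underside; x along its length, z up.
- humbucker_tray: Wooden tray for humbuckers with dark red felt floors, 226 x 110 mm outside, 18 mm high; walls, divider and floor 5 mm thick (a pickup rests 5 mm above the bench). The divider makes two bays of 105 x 100 mm, centred at x = -55 mm and +55 mm. The +x bay holds the chrome humbucker, the -x bay (nearer the robot) is empty. Fixed. Origin: centre of its underside; x along its length, z up.
- single_coil_tray: Wooden tray for single-coils with dark green felt floors, 226 x 110 mm outside, 18 mm high; walls, divider and floor 5 mm thick (a pickup rests 5 mm above the bench). The divider makes two bays of 105 x 100 mm, centred at x = -55 mm and +55 mm. The +x bay holds the black single-coil, the -x bay (nearer the robot) is empty. Fixed. Origin: centre of its underside; x along its length, z up.
- dispatch_tray: Empty shallow grey plastic dispatch tray, one compartment, 180 x 130 mm outside and 14 mm high, walls and floor 5 mm thick (inside 170 x 120 mm; a box in it rests 5 mm above the bench). Fixed. Origin: centre of its underside; x along its length, z up.
- chrome_humbucker: Chrome humbucker already lying in the +x bay of the red-felted tray; same size and axes as the gold one. Loose; to be left alone.
- black_single_coil: Black single-coil already lying in the +x bay of the green-felted tray; same size and axes as the cream one. Loose; to be left alone.

How it is judged:
By the outcome, as a careful person would: the job done as asked, in the order asked, and still so for the second after the job is handed in, with the robot touching nothing.
It also fails if it takes over 125 s, if anything falls off the work surface, if the arm or the gripper's body presses on something with over 40 N, if the wrist force passes 120 N, or if a joint passes its speed limit or range.

### The arm

A 7-joint arm with a two-finger parallel gripper is mounted at the origin on the work surface. World frame = base frame: x ahead of the robot, y to its left, z up, the work surface at z = 0. Lengths are in mm, angles in rad, forces in N, time in s.
With the tool pointing down it reaches from about 425 to 875 mm from the base axis. Payload 9.9 kg.
Tool frame: the origin (TCP) lies on the centre line of the jaws, within the pads' length; the fingertips stand ctrl.tip_reach ahead of it and the grasp point (between the pads) lies 8 mm behind it (ctrl.tip_reach is the distance from the TCP to the fingertips, in mm); z points along the fingers, y is the line along which they close (so a half turn about z gives the same grasp; the last joint's range is limited). The gripper opens to 85 mm and grips with 20 to 120 N. Pads are 22 mm wide; open, the fingers measure 114 mm over their backs; the gripper's body (76 mm by 85 mm) begins 54 mm behind the grasp point. The pads swing forward as they close: fully open they stand 13 mm farther back than shut.
Start: joints at [1.254, 0.576, 0.025, 1.437, -0.015, 1.129, -0.057], TCP at [155.729, -656.793, 222.289] pointing down, gripper open.
Joint ranges: [-2.76, 2.76], [-0.34, 2.15], [-1.52, 1.57], [0.19, 2.46], [-1.09, 4.23], [0.17, 1.99], [-2.82, 2.82]. Speed limits (rad/s): [2.22, 2.22, 3.01, 3.01, 3.14, 3.14, 3.14].

### API

Orientations are given as a rotation vector (axis times angle).
In Python, from plant import ctrl gives the robot as it stands.
- The arm moves only by the tool drive_tool, never from a script. Its argument "increments" is a list of rows, each a list of 4 numbers: the shift along the tool's x, y, z in cm, then the turn about the tool's z in degrees. In form: [[dx, dy, dz, roll], ...]. A call has 1 to 20 rows; each row is the pose to reach, as a shift and turn from the pose commanded when the call began, along the tool's axes at that moment; what a row does not reach only later rows make up. A row lasts 1/8 s, in which the tool goes at most 62.5 mm and 10.7 degrees, less where a joint would pass 70% of its speed; a pose out of reach is approached as far as the arm can. A call with a gripper value outside its range is refused whole. "gripper" is the opening, from -1 (shut) to 1 (fully open), set as the call begins (left out, the last holds). The fingers move at their own pace and stop on an object; "newtons" is the grip in N (left out, the last holds). Time passes only in rows, so rows that repeat a pose let the fingers close. It gives the time, the measured TCP pose, the force, the opening and the grip force at its end, in the units of the state.
- ctrl.state(): the state, without advancing time (a new reading comes with each control period).
- ctrl.get_image(name): name is "scene" or "top"; returns the picture (480x640x3 uint8, red, green, blue); there is no depth.
- ctrl.camera_params(name): a dict with "intrinsics" (3x3 intrinsics, pixels), "distortion" ([k1, k2, p1, p2, k3] as OpenCV has them; the pictures are not rectified), "R" (3x3) and "t" (3): a world point X has camera coordinates R X + t. Camera axes: x right, y down, z forward; pixel columns grow to the right and rows downward; lengths in mm; the calibration is good to about 2 mm. A picture is of the moment at which its call begins. camera_params takes no time and is no camera call.
- ctrl.job_done(): hands the job in; it is judged then, once.
Trained networks look in the newest picture that a camera, given by its name, has taken for a name from the list of things; names that differ only in an ending like _2 or _b are one class to them, and where a whole thing is asked for, a point or a joint stands for the part that bears it (a point fixed in the world has none). Each returns a list of dicts, best first, with "score" (0 to 1); they miss things now and then, are a little off and sometimes report something else, mostly with a low value. They report only what shows in the picture. A call takes as long as a camera call.
- ctrl.look_for(thing, camera): "rect" ([centre column, centre row, width, height] in pixels, round what is visible of it).
- ctrl.outline_of(thing, camera): "mask" (480x640 bool, what is visible of it) and "rect" ([centre column, centre row, width, height] in pixels, round what is visible of it).
- ctrl.place_of(thing, camera): "uv" ([column, row] in pixels: a listed point, or the origin of a listed thing).
The state is a dict: "clock": time; "joint_positions": joint angles; "dq": joint speeds; "tau": joint torques, N m; "tcp_pos": TCP position; "orientation": TCP orientation; "force": force on the tool from outside, world axes, zero at the start; "torque": the same for the moment, N m; "width": finger opening in mm; "grasp_force": force on a finger pad.
Only numpy, scipy, OpenCV 4.12 (cv2) and the standard library are available. Lean on these libraries where they do the work, as an engineer would, in place of code of your own. Each camera call takes 0.05 s, during which the arm holds its last target. There are 200 camera calls.

## Working session

There is one attempt and no reset: what is moved stays moved. The work goes in short steps, Python scripts to look and compute and a tool call to move; the robot and the scene stay as the last step left them, time stands still between calls to the robot, and variables do not carry over. Pictures are saved under pics/ and viewed, at most 14 in all, crops included, and the job is handed in when it is done.

Besides the shell and the picture viewer there is one more tool, called after ">>>" as name(argument=value, ...), one argument or row to a line, values as JSON. drive_tool: Moves the arm, as the interface text tells. Its arguments: {"type":"object","properties":{"increments":{"type":"array"},"gripper":{"type":"number"},"newtons":{"type":"number"}},"required":["increments"]}

```bash
mkdir -p pics; ls; python3 - <<'E'
from plant import ctrl
import cv2,numpy as np
print(ctrl.state(),ctrl.tip_reach)
for n in("scene","top"):
    im=ctrl.get_image(n); cv2.imwrite(f"pics/{n}0.png",im[:,:,::-1]); p=ctrl.camera_params(n); print(p)
E
```

```text
pics
{'clock': 0.0, 'joint_positions': array([ 1.25424537,  0.57650446,  0.02483234,  1.43793013, -0.01498874,
        1.12900449, -0.05648798]), 'dq': array([-0.00019779,  0.00078287,  0.00129048, -0.00018911,  0.00070837,
        0.00053416, -0.00180955]), 'tau': array([ 5.56780415e-04, -7.65757942e+01,  2.25066036e+00, -2.85966861e+01,
        1.53572776e-02,  1.27852024e-02,  2.38015184e-05]), 'tcp_pos': array([ 155.58828316, -656.32943095,  221.45319615]), 'orientation': array([-3.11870510e+00, -3.64683818e-01,  4.42991224e-04]), 'force': array([-0.29645176,  0.33786827, -1.11652595]), 'torque': array([ 0.01781471,  0.04196965, -0.02526506]), 'grasp_force': 0.0, 'width': 85.5300829568398} 11.0
{'intrinsics': array([[616.95392341,   0.        , 313.58483299],
       [  0.        , 616.95392341, 231.67727377],
       [  0.        ,   0.        ,   1.        ]]), 'distortion': array([-0.00343465,  0.        ,  0.        ,  0.        ,  0.        ]), 'R': array([[ 0.13518075,  0.99077047, -0.01000201],
       [ 0.70861677, -0.1037294 , -0.69792728],
       [-0.69252324,  0.08725875, -0.71609879]]), 't': array([ -92.82251514, -368.67982399, 1562.3847913 ])}
{'intrinsics': array([[458.90456827,   0.        , 324.51256236],
       [  0.        , 458.90456827, 242.03342368],
       [  0.        ,   0.        ,   1.        ]]), 'distortion': array([-0.09980873,  0.        ,  0.        ,  0.        ,  0.        ]), 'R': array([[-0.0155485 , -0.99987336, -0.00339155],
       [-0.99431031,  0.0158193 , -0.10534116],
       [ 0.10538147,  0.00173436, -0.99443036]]), 't': array([ 10.98408597, 568.21198032, 961.24187033])}
```

View pics/top0.png

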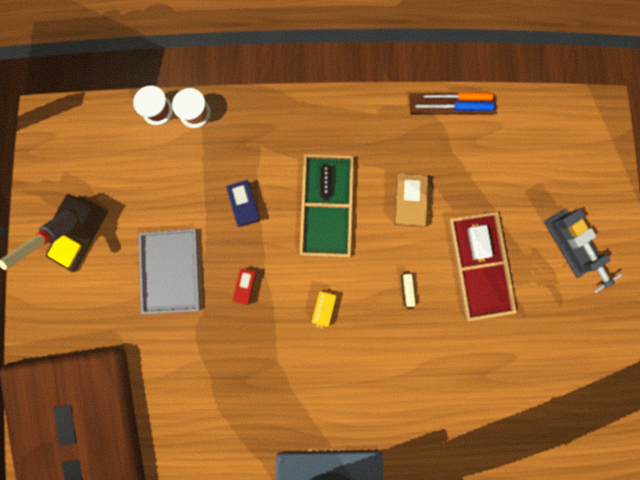

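View pics/scene0.png

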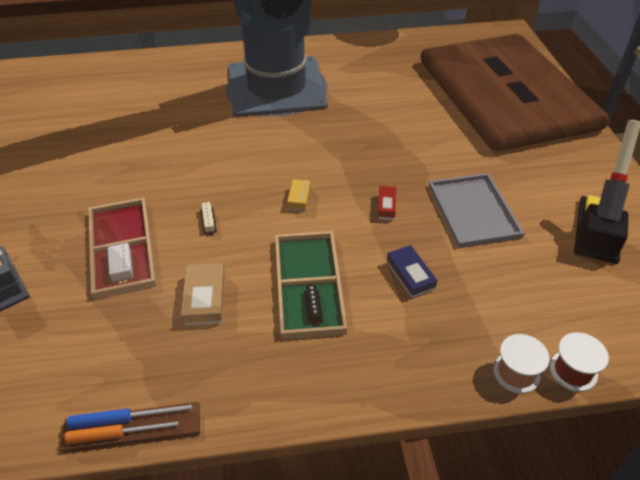

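The top view shows gold at (324,309), cream (409,290), kraft (412,200), navy (243,203), red (245,285) and the dispatch tray at (170,271). The green tray is at (327,205) and the red one at (482,265); both near bays are empty. The scene view agrees. Next I fit poses to the outlines from both cameras.

```bash
cat > h.py <<'E'
import numpy as np,cv2,json,sys
from scipy.optimize import minimize
from scipy.spatial.transform import Rotation as Ro
from plant import ctrl
def B(a,b,z0,z1): return np.array([[x,y,z] for x in(-a/2,a/2) for y in(-b/2,b/2) for z in(z0,z1)],float)
hb=[B(70,38,0,24),B(84,14,0,2)]; sc=[B(70,18,0,20),B(70,26,0,3),B(83,14,0,3)]
M=dict(gold_humbucker=hb,chrome_humbucker=hb,cream_single_coil=sc,black_single_coil=sc,large_box=[B(112,66,0,32)],
 medium_box=[B(94,50,0,28)],small_box=[B(74,34,0,26)],humbucker_tray=[B(226,110,0,18)],single_coil_tray=[B(226,110,0,18)],dispatch_tray=[B(180,130,0,14)])
P={c:ctrl.camera_params(c) for c in("scene","top")}
def proj(X,c):
    p=P[c]; return cv2.projectPoints(X,cv2.Rodrigues(p["R"])[0],p["t"],p["intrinsics"],p["distortion"])[0][:,0]
def ground(uv,c,z):
    p=P[c]; n=cv2.undistortPoints(np.array([[uv]],float),p["intrinsics"],p["distortion"])[0,0]
    d=p["R"].T@np.array([n[0],n[1],1]); o=-p["R"].T@p["t"]; return (o+d*(z-o[2])/d[2])[:2]
S=4
def render(name,q,c,z,r):
    w=Ro.from_euler('z',q[2]).as_matrix(); im=np.zeros((r[3]*S,r[2]*S),np.uint8)
    for b in M[name]:
        uv=(proj(b@w.T+[q[0],q[1],z],c)+.5-r[:2])*S-.5
        cv2.fillConvexPoly(im,cv2.convexHull(np.round(uv*16).astype(np.int32)),1,shift=4)
    return im
def fit(name,cams=("scene","top"),z=0,shoot=True):
    m={}
    for c in cams:
        if shoot: ctrl.get_image(c)
        o=ctrl.outline_of(name,c)
        if not o: print(name,c,"missed"); continue
        k=o[0]["mask"].astype(np.uint8)
        if "tray" in name:
            pts=cv2.findNonZero(k); k=np.zeros_like(k); cv2.fillConvexPoly(k,cv2.convexHull(pts),1)
        x,y,w,h=cv2.boundingRect(k); r=np.array([x-10,y-10,w+20,h+20])
        kk=cv2.copyMakeBorder(k,50,50,50,50,cv2.BORDER_CONSTANT)[r[1]+50:r[1]+r[3]+50,r[0]+50:r[0]+r[2]+50]
        m[c]=(np.kron(kk,np.ones((S,S),np.uint8)),r,o[0]["score"],o[0]["rect"])
    def best(cs):
        c=cs[-1]; g=ground(m[c][3][:2],c,z+10)
        f=lambda q:sum(1-(lambda a,k:(a&k).sum()/max((a|k).sum(),1))(render(name,q,c,z,m[c][1]),m[c][0]) for c in cs)/len(cs)
        t0=sorted((f([*g,t]),t) for t in np.linspace(-1.5,1.5,13))[0][1]
        q=np.array([*g,t0])
        for s in(1,.3): q=minimize(f,q,method="Nelder-Mead",options=dict(initial_simplex=q+s*np.array([[0,0,0],[8,0,0],[0,8,0],[0,0,.2]]),xatol=.02,fatol=1e-5)).x
        return np.round([q[0],q[1],np.degrees(q[2])],1).tolist(),round(1-f(q),3)
    res=best(list(m)); print(name,res,[best([c]) for c in m] if len(m)>1 else "",[round(v[2],2) for v in m.values()]); return res[0]
def go(x,y,z,yaw,sym=True):
    "increment (cm,deg) from measured pose to target"
    s=ctrl.state(); R=Ro.from_rotvec(s["orientation"]).as_matrix()
    cur=np.degrees(np.arctan2(R[1,0],R[0,0])); d=yaw-cur
    d=(d+90)%180-90 if sym else d
    print("incr",np.round(R.T@(np.array([x,y,z])-s["tcp_pos"])/10,2),"roll",round(-d,1),"| tcp",np.round(s["tcp_pos"],1),"yaw",round(cur,1),"q7",round(s["joint_positions"][6],2),"w",round(s["width"],1),"t",round(s["clock"],2))
E
python3 - <<'E'
from h import *
for c in P: ctrl.get_image(c)
d={n:fit(n,shoot=False) for n in M}
json.dump(d,open("poses.json","w"))
go(*d["gold_humbucker"][:2],120,d["gold_humbucker"][2])
E
```

```text
gold_humbucker ([426.1, 5.9, -15.5], np.float64(0.883)) [([425.0, 4.4, -13.7], np.float64(0.878)), ([426.6, 6.7, -15.3], np.float64(0.927))] [0.85, 0.58]
chrome_humbucker ([563.6, -342.2, 9.7], np.float64(0.91)) [([561.2, -342.7, 9.6], np.float64(0.924)), ([565.0, -342.8, 7.6], np.float64(0.915))] [0.95, 0.62]
cream_single_coil ([463.7, -181.2, 5.4], np.float64(0.911)) [([463.1, -181.3, 5.2], np.float64(0.924)), ([464.1, -181.3, 6.2], np.float64(0.903))] [0.95, 0.67]
black_single_coil ([707.1, -2.7, -0.9], np.float64(0.902)) [([703.1, -3.6, -0.7], np.float64(0.899)), ([708.2, -2.3, -1.0], np.float64(0.968))] [0.57, 0.65]
large_box ([659.6, -190.4, -4.1], np.float64(0.927)) [([657.9, -190.5, -4.1], np.float64(0.945)), ([660.1, -189.1, -4.4], np.float64(0.913))] [0.73, 0.9]
medium_box ([659.1, 183.7, 14.4], np.float64(0.467)) [([663.1, -192.0, -15.0], np.float64(0.718)), ([659.1, 183.7, 14.4], np.float64(0.933))] [0.74, 0.9]
small_box ([476.7, 177.9, -13.1], np.float64(0.884)) [([474.4, 177.2, -14.1], np.float64(0.921)), ([477.4, 179.8, -13.4], np.float64(0.916))] [0.61, 0.77]
humbucker_tray ([513.0, -346.8, 7.8], np.float64(0.962)) [([513.2, -347.0, 7.9], np.float64(0.969)), ([512.3, -345.5, 7.4], np.float64(0.958))] [0.58, 0.89]
single_coil_tray ([653.0, -3.9, -3.0], np.float64(0.966)) [([653.5, -4.6, -3.3], np.float64(0.974)), ([652.0, -3.3, -2.8], np.float64(0.965))] [0.66, 0.55]
dispatch_tray ([510.2, 349.9, 2.4], np.float64(0.482)) [([447.2, -7.6, 87.3], np.float64(0.34)), ([510.2, 349.9, 2.4], np.float64(0.964))] [0.64, 0.79]
incr [ 41.59 -58.25  10.23] roll 28.8 | tcp [ 155.7 -656.8  222.3] yaw 13.3 q7 -0.06 w 85.3 t 1.2
```

>>> drive_tool(
  increments=[
    [39,-24.3,0,14],
    [39,-24.3,0,14],
    [39,-24.3,0,14],
    [39,-24.3,0,14],
    [39,-24.3,0,14],
    [39,-24.3,0,14],
    [39,-24.3,0,14],
    [39,-24.3,0,14],
    [41.6,-58.3,10,28.8],
    [41.6,-58.3,10,28.8],
    [41.6,-58.3,10,28.8],
    [41.6,-58.3,10,28.8],
    [41.6,-58.3,10,28.8],
    [41.6,-58.3,10,28.8],
    [41.6,-58.3,10,28.8],
    [41.6,-58.3,10,28.8],
    [41.6,-58.3,10,28.8],
  ],
  gripper=0.4,
)

```text
clock: 3.32
tcp_pos: [426.5, 5.2, 122.6]
orientation: [3.112, -0.426, 0.001]
force: [0.3, -0.6, -0.1]
width: 59.6
grasp_force: 0.0
```

```bash
python3 - <<'E'
from h import *
print(ctrl.tip_reach, ctrl.state()["force"])
d=json.load(open("poses.json"))
ctrl.get_image("scene")
go(426,5.7,20,-15); 
im=ctrl.get_image("scene");cv2.imwrite("pics/s1.png",cv2.resize(im[80:300,200:460,::-1],None,fx=3,fy=2.7))
for n in("medium_box","dispatch_tray"): fit(n,("scene",),shoot=False)
E
```

```text
11.0 [ 0.31123628 -0.62183952 -0.05800397]
incr [-0.06 -0.03 10.26] roll -0.6 | tcp [426.4   5.3 122.6] yaw -15.6 q7 -1.94 w 59.7 t 3.38
medium_box ([658.2, 180.5, 16.2], np.float64(0.947))  [0.75]
dispatch_tray ([510.7, 347.7, 3.2], np.float64(0.978))  [0.68]
```

View pics/s1.png

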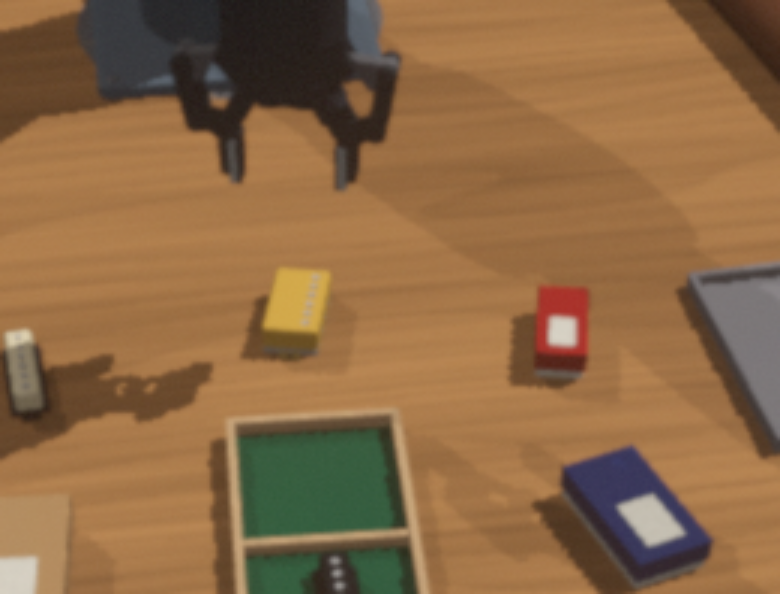

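The open jaws show above the gold pickup (crop (235,180) and (343,187)). I'll use those tips to check their true height.

```bash
python3 - <<'E'
from h import *
for z in(95,100,105,110,115,120,125): print(z,proj(np.array([[426.5,5.2,z]]),"scene"))
E
```

```text
95 [[297.65766667 163.11691201]]
100 [[297.58422121 161.11157756]]
105 [[297.51033618 159.09421449]]
110 [[297.43600765 157.06471468]]
115 [[297.36123162 155.02296875]]
120 [[297.28600407 152.96886599]]
125 [[297.21032089 150.90229434]]
```

>>> drive_tool(
  increments=[
    [-0.05,0,5,0],
    [-0.05,0,8.5,0],
    [-0.05,0,10.2,0],
    [-0.05,0,10.7,0],
    [-0.05,0,10.7,0],
    [-0.05,0,10.7,0],
  ],
)

```text
clock: 4.28
tcp_pos: [426.0, 6.5, 16.0]
orientation: [-3.113, 0.423, -0.002]
force: [0.8, -0.6, -0.1]
width: 60.1
grasp_force: 0.0
```

>>> drive_tool(
  increments=[
    [0,0,0,0],
    [0,0,0,0],
    [0,0,0,0],
    [0,0,0,0],
    [0,0,0,0],
    [0,0,0,0],
  ],
  gripper=-0.3,
  newtons=30,
)

```text
clock: 5.03
tcp_pos: [425.5, 6.6, 15.3]
orientation: [-3.113, 0.423, 0.0]
force: [-0.4, -0.1, -0.5]
width: 29.6
grasp_force: 0.0
```

```bash
python3 - <<'E'
from h import *
go(458.5,-354.3,70,7.8)
im=ctrl.get_image("scene");cv2.imwrite("pics/s2.png",cv2.resize(im[110:250,230:360,::-1],None,fx=4,fy=4))
E
```

```text
incr [12.8  33.9  -5.47] roll -23.3 | tcp [425.5   6.6  15.3] yaw -15.5 q7 -1.94 w 29.6 t 5.03
```

View pics/s2.png

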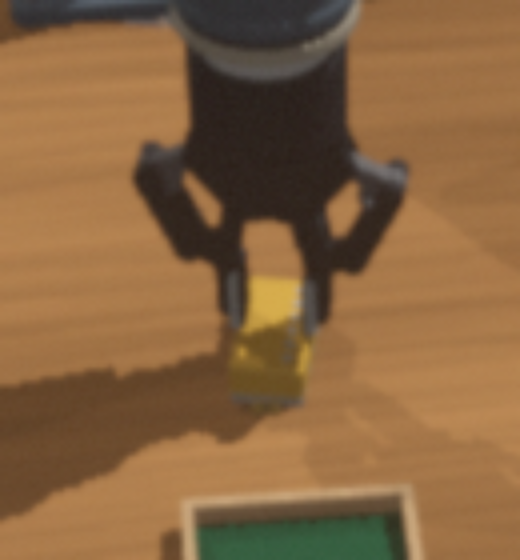

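```bash
python3 - <<'E'
from h import *
s=ctrl.state(); R=Ro.from_rotvec(s["orientation"]).as_matrix()
for w in(15,19):
  for dz in(-11,0,8,16,24):
    X=np.array([[11,w,-dz],[-11,w,-dz],[11,-w,-dz],[-11,-w,-dz]])@R.T+s["tcp_pos"]
    print(w,dz,((proj(X,"scene")-[230,110])*4).round(0).tolist())
X=np.array([[a*35,b*19,24] for a in(-1,1) for b in(-1,1)])@Ro.from_euler('z',-15.5,degrees=True).as_matrix().T+[426,5.9,0]
print("gold top",((proj(X,"scene")-[230,110])*4).round(0).tolist())
print(s["joint_positions"])
E
```

```text
15 -11 [[246.0, 361.0], [253.0, 332.0], [304.0, 366.0], [310.0, 337.0]]
15 0 [[245.0, 345.0], [252.0, 316.0], [304.0, 350.0], [310.0, 321.0]]
15 8 [[244.0, 333.0], [251.0, 304.0], [303.0, 338.0], [309.0, 309.0]]
15 16 [[244.0, 321.0], [251.0, 292.0], [303.0, 326.0], [309.0, 297.0]]
15 24 [[243.0, 309.0], [250.0, 280.0], [303.0, 314.0], [309.0, 285.0]]
19 -11 [[238.0, 360.0], [245.0, 331.0], [312.0, 366.0], [318.0, 337.0]]
19 0 [[237.0, 344.0], [244.0, 315.0], [311.0, 350.0], [317.0, 321.0]]
19 8 [[237.0, 332.0], [244.0, 304.0], [311.0, 339.0], [317.0, 310.0]]
19 16 [[236.0, 320.0], [243.0, 292.0], [311.0, 327.0], [317.0, 298.0]]
19 24 [[235.0, 309.0], [242.0, 280.0], [311.0, 315.0], [317.0, 286.0]]
gold top [[250.0, 273.0], [323.0, 279.0], [228.0, 364.0], [303.0, 371.0]]
[-0.13621314  0.56855155  0.01514303  2.29682232 -0.02993506  0.2764972
 -1.93535416]
```

The jaws closed to 29.6 mm with no force. In the picture their tips sit at crop row ~328, just above the pickup's top, so the real fingertips are about 20 mm higher than the nominal reach says. I'll reopen and go lower, watching the force.

>>> drive_tool(
  increments=[
    [0,0,0,0],
    [0,0,0,0],
    [0,0,0,0],
    [0,0,0.5,0],
    [0,0,1,0],
    [0,0,1.5,0],
    [0,0,1.5,0],
    [0,0,1.5,0],
  ],
  gripper=0.4,
)

```text
clock: 6.08
tcp_pos: [425.5, 6.6, 0.2]
orientation: [3.113, -0.423, -0.0]
force: [0.3, 0.5, -0.4]
width: 59.6
grasp_force: 0.0
```

>>> drive_tool(
  increments=[
    [0,0,0,0],
    [0,0,0,0],
    [0,0,0,0],
    [0,0,0,0],
    [0,0,0,0],
    [0,0,0,0],
  ],
  gripper=-0.3,
)

```text
clock: 6.82
tcp_pos: [425.6, 6.6, 0.5]
orientation: [-3.113, 0.423, -0.001]
force: [-0.1, -0.3, 6.3]
width: 37.1
grasp_force: 30.5
```

>>> drive_tool(
  increments=[
    [0,0,-3,0],
    [0,0,-7,0],
    [0,0,-7,0],
    [12.8,33.9,-7,-23.3],
    [12.8,33.9,-7,-23.3],
    [12.8,33.9,-7,-23.3],
    [12.8,33.9,-7,-23.3],
    [12.8,33.9,-7,-23.3],
    [12.8,33.9,-7,-23.3],
    [12.8,33.9,-7,-23.3],
    [12.8,33.9,-7,-23.3],
    [12.8,33.9,-7,-23.3],
  ],
)

```text
clock: 8.32
tcp_pos: [458.6, -352.5, 69.8]
orientation: [-3.133, -0.218, 0.001]
force: [-0.0, -0.1, -0.9]
width: 37.2
grasp_force: 31.0
```

```bash
python3 - <<'E'
from h import *
go(458.5,-354.3,6,7.8)
im=ctrl.get_image("scene");cv2.imwrite("pics/s3.png",cv2.resize(im[110:310,50:250,::-1],None,fx=3,fy=3))
E
```

```text
incr [-0.03  0.19  6.38] roll 0.2 | tcp [ 458.6 -352.5   69.8] yaw 8.0 q7 -1.0 w 37.2 t 8.32
```

View pics/s3.png

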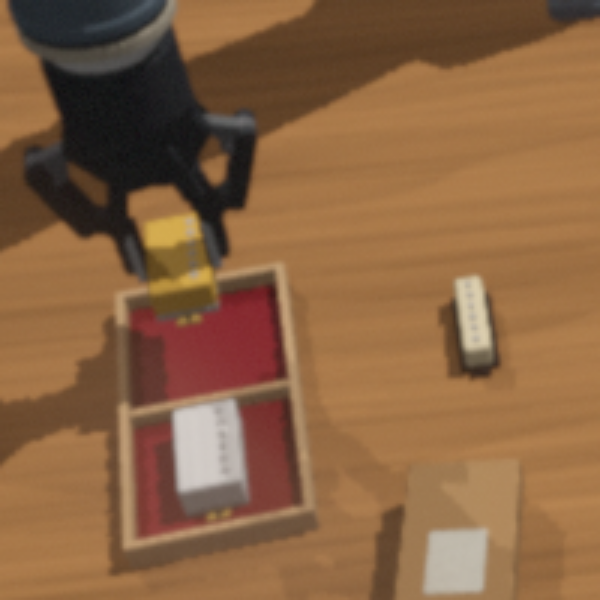

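The gold pickup is held level at crop (180,265), above the empty red bay. Next I lower it.

>>> drive_tool(
  increments=[
    [0,0.2,3,0.2],
    [0,0.2,5,0.2],
    [0,0.2,5.8,0.2],
    [0,0.2,6.1,0.2],
    [0,0.2,6.3,0.2],
    [0,0.2,6.4,0.2],
    [0,0.2,6.4,0.2],
  ],
)

```text
clock: 9.25
tcp_pos: [458.9, -356.4, 6.6]
orientation: [3.134, 0.209, 0.001]
force: [0.3, 0.0, -0.8]
width: 37.4
grasp_force: 31.0
```

>>> drive_tool(
  increments=[
    [0,-0.2,0.1,0],
    [0,-0.2,0.15,0],
    [0,-0.2,0.15,0],
  ],
)

```text
clock: 9.62
tcp_pos: [458.7, -354.7, 5.6]
orientation: [3.134, 0.209, 0.001]
force: [-1.9, -0.2, 8.3]
width: 37.2
grasp_force: 32.0
```

Contact at 8 N, so it's seated; now release and rise.

>>> drive_tool(
  increments=[
    [0,0,0,0],
    [0,0,0,0],
    [0,0,0,0],
    [0,0,-1,0],
    [0,0,-4,0],
    [0,0,-8,0],
    [0,0,-8,0],
    [0,0,-8,0],
  ],
  gripper=0.2,
)

```text
clock: 10.62
tcp_pos: [458.4, -354.2, 85.0]
orientation: [3.134, 0.209, 0.0]
force: [-0.6, 0.5, -0.9]
width: 51.2
grasp_force: 0.0
```

```bash
python3 - <<'E'
from h import *
for c in P: ctrl.get_image(c)
fit("gold_humbucker",("top","scene"),z=5,shoot=False); fit("chrome_humbucker",("scene","top"),z=5,shoot=False)
q=fit("cream_single_coil",shoot=False)
go(463.5,-181.3,60,5.4)
for n in("medium_box","dispatch_tray"): fit(n,("top",),shoot=False),fit(n,("scene",),shoot=False)
E
```

```text
gold_humbucker ([458.3, -356.2, 8.8], np.float64(0.46)) [([636.8, 7.7, -91.7], np.float64(0.143)), ([458.3, -356.2, 8.8], np.float64(0.919))] [0.69, 0.85]
chrome_humbucker ([564.5, -341.7, 8.3], np.float64(0.936)) [([564.9, -341.8, 8.4], np.float64(0.938)), ([564.6, -341.5, 7.8], np.float64(0.937))] [0.67, 0.6]
cream_single_coil ([463.0, -180.9, 4.3], np.float64(0.92)) [([462.7, -181.0, 4.5], np.float64(0.93)), ([463.0, -180.0, 3.8], np.float64(0.919))] [0.66, 0.6]
incr [  2.81 -17.06   2.44] roll 2.2 | tcp [ 458.4 -354.2   84.3] yaw 7.6 q7 -1.0 w 51.6 t 11.03
medium_box ([659.3, 183.1, 14.9], np.float64(0.946))  [0.97]
medium_box ([657.7, 181.2, 16.7], np.float64(0.944))  [0.65]
dispatch_tray ([510.4, 350.0, 2.6], np.float64(0.98))  [0.62]
dispatch_tray ([510.8, 347.4, 3.0], np.float64(0.977))  [0.79]
```

>>> drive_tool(
  increments=[
    [2.8,-17.1,2,3.2],
    [2.8,-17.1,2,3.2],
    [2.8,-17.1,2,3.2],
    [2.8,-17.1,2,3.2],
    [2.8,-17.1,2,3.2],
    [2.8,-17.1,5,3.2],
    [2.8,-17.1,7,3.2],
    [2.8,-17.1,7.7,3.2],
    [2.8,-17.1,8.0,3.2],
    [2.8,-17.1,8.2,3.2],
    [2.8,-17.1,8.2,3.2],
  ],
  gripper=0,
)

```text
clock: 12.6
tcp_pos: [463.8, -181.3, 3.2]
orientation: [3.139, 0.121, 0.001]
force: [-0.3, 0.7, 0.9]
width: 42.5
grasp_force: 0.0
```

>>> drive_tool(
  increments=[
    [0,0,0,0],
    [0,0,0,0],
    [0,0,0,0],
    [0,0,0,0],
    [0,0,0,0],
    [0,0,0,0],
  ],
  gripper=-0.8,
)

```text
clock: 13.35
tcp_pos: [463.8, -181.1, 3.3]
orientation: [3.139, 0.122, 0.001]
force: [-1.4, -0.6, 6.2]
width: 17.6
grasp_force: 29.5
```

```bash
python3 - <<'E'
from h import *
t=np.radians(-3.0)
go(653-55*np.cos(t),-3.9-55*np.sin(t),75,-3)
im=ctrl.get_image("scene");cv2.imwrite("pics/s4.png",cv2.resize(im[150:260,150:270,::-1],None,fx=5,fy=5))
E
```

```text
incr [ 14.79 -16.91  -7.17] roll 7.4 | tcp [ 463.8 -181.1    3.3] yaw 4.4 q7 -1.37 w 17.6 t 13.35
```

View pics/s4.png

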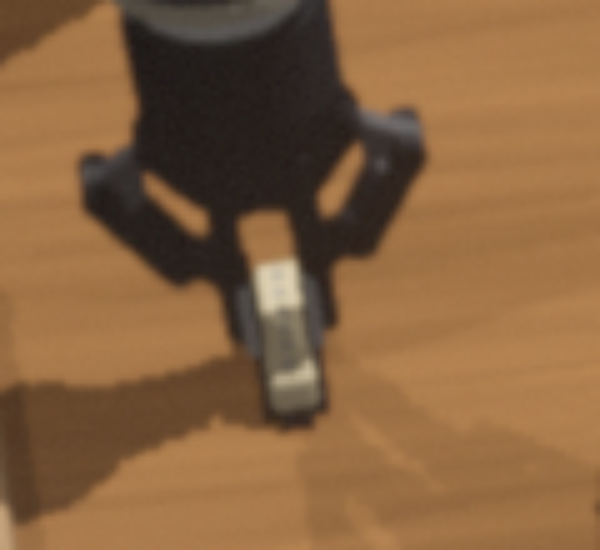

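The cream cover is gripped at crop (285,330), at 17.6 mm. Carry it to the green tray's near bay.

>>> drive_tool(
  increments=[
    [0,0,-3,0],
    [0,0,-7.2,0],
    [0,0,-7.2,0],
    [14.8,-16.9,-7.2,7.4],
    [14.8,-16.9,-7.2,7.4],
    [14.8,-16.9,-7.2,7.4],
    [14.8,-16.9,-7.2,7.4],
    [14.8,-16.9,-7.2,7.4],
    [14.8,-16.9,-7.2,7.4],
    [14.8,-16.9,-7.2,7.4],
    [14.8,-16.9,-7.2,7.4],
  ],
)

```text
clock: 14.78
tcp_pos: [597.6, -2.3, 74.8]
orientation: [3.14, -0.084, -0.0]
force: [-0.9, -0.6, -0.4]
width: 16.8
grasp_force: 29.8
```

```bash
python3 - <<'E'
from h import *
go(598.1,-1.0,9.5,-3)
E
```

```text
incr [ 0.04 -0.14  6.53] roll -0.1 | tcp [597.6  -2.3  74.8] yaw -3.1 q7 -1.75 w 16.8 t 14.78
```

>>> drive_tool(
  increments=[
    [0,-0.1,3,0],
    [0,-0.1,5,0],
    [0,-0.1,6,0],
    [0,-0.1,6.4,0],
    [0,-0.1,6.5,0],
    [0,-0.1,6.6,0],
    [0,-0.1,6.65,0],
    [0,-0.1,6.65,0],
  ],
)

```text
clock: 15.78
tcp_pos: [598.2, -0.1, 8.5]
orientation: [-3.14, 0.081, -0.001]
force: [-0.4, 0.4, -1.2]
width: 17.2
grasp_force: 29.8
```

>>> drive_tool(
  increments=[
    [0,0,0.05,0],
    [0,0,0.1,0],
    [0,0,0.1,0],
  ],
)

```text
clock: 16.15
tcp_pos: [598.2, -0.1, 8.3]
orientation: [-3.141, 0.081, -0.001]
force: [-2.7, 1.2, 10.2]
width: 16.9
grasp_force: 31.1
```

>>> drive_tool(
  increments=[
    [0,0,0,0],
    [0,0,0,0],
    [0,0,0,0],
    [0,0,-1,0],
    [0,0,-4,0],
    [0,0,-8,0],
    [0,0,-8,0],
    [0,0,-8,0],
  ],
  gripper=0,
)

```text
clock: 17.15
tcp_pos: [597.9, -0.2, 87.5]
orientation: [-3.141, 0.081, -0.0]
force: [-0.6, -0.3, -0.2]
width: 42.6
grasp_force: 0.0
```

```bash
python3 - <<'E'
from h import *
for c in P: ctrl.get_image(c)
fit("cream_single_coil",("scene",),z=5,shoot=False); fit("black_single_coil",z=5,shoot=False); fit("large_box",shoot=False); fit("gold_humbucker",z=5,shoot=False)
go(659,-190,90,-4.2)
E
```

```text
cream_single_coil ([595.3, -1.3, -3.6], np.float64(0.893))  [0.91]
black_single_coil top missed
black_single_coil ([706.5, -3.4, -0.9], np.float64(0.897))  [0.88]
large_box ([660.2, -190.6, -4.0], np.float64(0.943)) [([658.2, -190.8, -3.5], np.float64(0.949)), ([660.6, -189.8, -4.1], np.float64(0.944))] [0.78, 0.74]
gold_humbucker ([458.4, -355.9, 8.3], np.float64(0.9)) [([458.9, -355.8, 8.3], np.float64(0.934)), ([458.0, -354.4, 7.9], np.float64(0.873))] [0.58, 0.61]
incr [ 7.08 18.65 -0.31] roll 1.2 | tcp [ 5.979e+02 -1.000e-01  8.690e+01] yaw -3.0 q7 -1.75 w 42.8 t 17.6
```

>>> drive_tool(
  increments=[
    [7.1,18.7,-0.3,1.2],
    [7.1,18.7,-0.3,1.2],
    [7.1,18.7,-0.3,1.2],
    [7.1,18.7,-0.3,1.2],
    [7.1,18.7,1,1.2],
    [7.1,18.7,4,1.2],
    [7.1,18.7,6.5,1.2],
    [7.1,18.7,7.7,1.2],
    [7.1,18.7,8.1,1.2],
    [7.1,18.7,8.2,1.2],
    [7.1,18.7,8.2,1.2],
  ],
  gripper=1,
)

```text
clock: 18.98
tcp_pos: [659.8, -190.5, 6.1]
orientation: [3.139, -0.114, 0.002]
force: [0.2, 0.4, -0.5]
width: 85.5
grasp_force: 0.0
```

>>> drive_tool(
  increments=[
    [0,0,0,0],
    [0,0,0,0],
    [0,0,0,0],
    [0,0,0,0],
    [0,0,0,0],
    [0,0,0,0],
  ],
  gripper=0.3,
  newtons=40,
)

```text
clock: 19.73
tcp_pos: [659.7, -190.5, 6.2]
orientation: [-3.139, 0.114, -0.002]
force: [-1.8, 0.8, 5.2]
width: 65.0
grasp_force: 44.3
```

```bash
python3 - <<'E'
from h import *
q=fit("large_box",z=0)
go(510.6,349,80,2.8)
E
```

```text
large_box ([659.2, -191.6, -3.8], np.float64(0.627)) [([659.7, -194.4, 0.8], np.float64(0.789)), ([659.3, -190.4, -5.3], np.float64(0.481))] [0.61, 0.92]
incr [-18.78 -52.72  -7.39] roll -7.0 | tcp [ 659.7 -190.5    6.2] yaw -4.2 q7 -1.49 w 65.1 t 19.93
```

>>> drive_tool(
  increments=[
    [0,0,-3,0],
    [0,0,-7.4,0],
    [0,0,-7.4,0],
    [-9,-27,-7.4,-3.5],
    [-9,-27,-7.4,-3.5],
    [-9,-27,-7.4,-3.5],
    [-9,-27,-7.4,-3.5],
    [-9,-27,-7.4,-3.5],
    [-9,-27,-7.4,-3.5],
    [-18.8,-52.7,-7.4,-7],
    [-18.8,-52.7,-7.4,-7],
    [-18.8,-52.7,-7.4,-7],
    [-18.8,-52.7,-7.4,-7],
    [-18.8,-52.7,-7.4,-7],
    [-18.8,-52.7,-7.4,-7],
    [-18.8,-52.7,-7.4,-7],
  ],
)

```text
clock: 21.92
tcp_pos: [510.7, 346.7, 78.7]
orientation: [3.139, 0.075, -0.0]
force: [0.0, -0.5, -2.5]
width: 65.2
grasp_force: 46.8
```

```bash
python3 - <<'E'
from h import *
go(510.6,348.7,12,2.8)
im=ctrl.get_image("scene");cv2.imwrite("pics/s5.png",cv2.resize(im[60:260,370:570,::-1],None,fx=3,fy=3))
E
```

```text
incr [-0.   -0.22  6.67] roll -0.1 | tcp [510.7 346.7  78.7] yaw 2.7 q7 -2.24 w 65.2 t 21.93
```

View pics/s5.png

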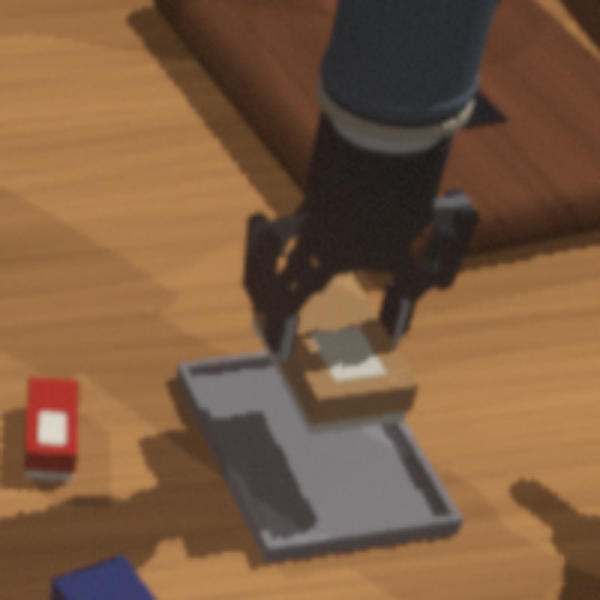

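The kraft box is held level at crop (350,355), above the dispatch tray. Lower it.

>>> drive_tool(
  increments=[
    [0,-0.2,3,0],
    [0,-0.2,5,0],
    [0,-0.2,6,0],
    [0,-0.2,6.4,0],
    [0,-0.2,6.6,0],
    [0,-0.2,6.7,0],
    [0,-0.2,6.7,0],
  ],
)

```text
clock: 22.85
tcp_pos: [510.1, 350.9, 12.7]
orientation: [-3.14, -0.078, -0.001]
force: [-0.6, 0.0, -2.0]
width: 65.0
grasp_force: 46.8
```

>>> drive_tool(
  increments=[
    [0,0.15,0.05,0],
    [0,0.15,0.1,0],
    [0,0.15,0.15,0],
    [0,0.15,0.15,0],
  ],
)

```text
clock: 23.35
tcp_pos: [510.1, 349.1, 11.3]
orientation: [-3.141, -0.078, -0.0]
force: [-2.8, -2.1, 6.0]
width: 64.6
grasp_force: 47.7
```

>>> drive_tool(
  increments=[
    [0,0,0,0],
    [0,0,0,0],
    [0,0,0,0],
    [0,0,-1,0],
    [0,0,-4,0],
    [0,0,-9,0],
    [0,0,-9,0],
    [0,0,-9,0],
  ],
  gripper=0.9,
)

```text
clock: 24.35
tcp_pos: [510.0, 349.2, 101.1]
orientation: [-3.14, -0.078, -0.001]
force: [-0.7, -0.1, 0.3]
width: 80.9
grasp_force: 0.0
```

```bash
python3 - <<'E'
from h import *
for c in P: ctrl.get_image(c)
fit("large_box",z=5,shoot=False);fit("medium_box",("scene",),shoot=False);fit("medium_box",("top",),shoot=False);fit("small_box",("scene","top"),shoot=False)
go(658.7,182.2,90,15.5)
E
```

```text
large_box ([508.9, 347.8, 2.0], np.float64(0.795)) [([508.5, 347.7, 1.4], np.float64(0.936)), ([509.6, 349.8, 4.8], np.float64(0.661))] [0.91, 0.67]
medium_box ([658.3, 181.3, 15.9], np.float64(0.957))  [0.76]
medium_box ([660.4, 183.0, 15.1], np.float64(0.943))  [0.88]
small_box ([475.7, 178.2, -13.6], np.float64(0.894)) [([474.3, 177.3, -14.1], np.float64(0.922)), ([476.5, 180.0, -15.3], np.float64(0.913))] [0.59, 0.77]
incr [14.04 17.4   1.02] roll -12.7 | tcp [509.9 349.1 100.3] yaw 2.8 q7 -2.24 w 81.4 t 24.75
```

>>> drive_tool(
  increments=[
    [14.1,17.4,0,-12.7],
    [14.1,17.4,0,-12.7],
    [14.1,17.4,0,-12.7],
    [14.1,17.4,0,-12.7],
    [14.1,17.4,0,-12.7],
    [14.1,17.4,3,-12.7],
    [14.1,17.4,6.5,-12.7],
    [14.1,17.4,8.5,-12.7],
    [14.1,17.4,9.3,-12.7],
    [14.1,17.4,9.6,-12.7],
    [14.1,17.4,9.6,-12.7],
  ],
  gripper=0.8,
)

```text
clock: 26.12
tcp_pos: [660.0, 182.7, 5.6]
orientation: [-3.112, -0.425, -0.002]
force: [-0.5, -0.1, 0.5]
width: 76.6
grasp_force: 0.0
```

>>> drive_tool(
  increments=[
    [0,0,0,0],
    [0,0,0,0],
    [0,0,0,0],
    [0,0,0,0],
    [0,0,0,0],
    [0,0,0,0],
  ],
  gripper=0,
  newtons=30,
)

```text
clock: 26.88
tcp_pos: [660.0, 182.4, 5.8]
orientation: [-3.113, -0.424, -0.002]
force: [-1.6, -1.2, 6.9]
width: 49.3
grasp_force: 31.6
```

```bash
python3 - <<'E'
from h import *
go(509.5,349,100,2.3)
im=ctrl.get_image("scene");ctrl.get_image("top")
fit("large_box",("scene",),z=5,shoot=False);fit("large_box",("top",),z=5,shoot=False)
fit("dispatch_tray",("scene",),shoot=False);fit("dispatch_tray",("top",),shoot=False)
cv2.imwrite("pics/s6.png",cv2.resize(im[100:320,370:570,::-1],None,fx=2.7,fy=2.7))
E
```

```text
incr [-10.03 -20.08  -9.44] roll 13.2 | tcp [660.  182.4   5.8] yaw 15.5 q7 -1.75 w 49.3 t 26.88
large_box ([707.4, 180.2, -21.0], np.float64(0.51))  [0.72]
large_box top missedTraceback (most recent call last):
  File "<stdin>", line 4, in <module>
  File "h.py", line 41, in fit
    res=best(list(m)); print(name,res,[best([c]) for c in m] if len(m)>1 else "",[round(v[2],2) for v in m.values()]); return res[0]
  File "h.py", line 35, in best
    c=cs[-1]; g=ground(m[c][3][:2],c,z+10)
      ~~^^^^
IndexError: list index out of range
```

```bash
python3 - <<'E'
from h import *
im=ctrl.get_image("scene");ctrl.get_image("top")
cv2.imwrite("pics/s6.png",cv2.resize(im[100:320,370:570,::-1],None,fx=2.7,fy=2.7))
for c in P:
  for n in("large_box","dispatch_tray"):
    try: fit(n,(c,),z=5 if n[0]=="l" else 0,shoot=False)
    except Exception as e: print(n,c,e)
print([(o["rect"],o["score"]) for o in ctrl.look_for("large_box","scene")])
E
```

```text
large_box ([509.6, 347.6, 2.4], np.float64(0.955))  [0.84]
dispatch_tray ([511.4, 348.2, 3.0], np.float64(0.846))  [0.91]
large_box top missed
large_box top list index out of range
dispatch_tray ([533.1, 405.1, -84.4], np.float64(0.314))  [0.71]
[([479.0, 201.6, 49.2, 51.1], 0.75)]
```

View pics/s6.png

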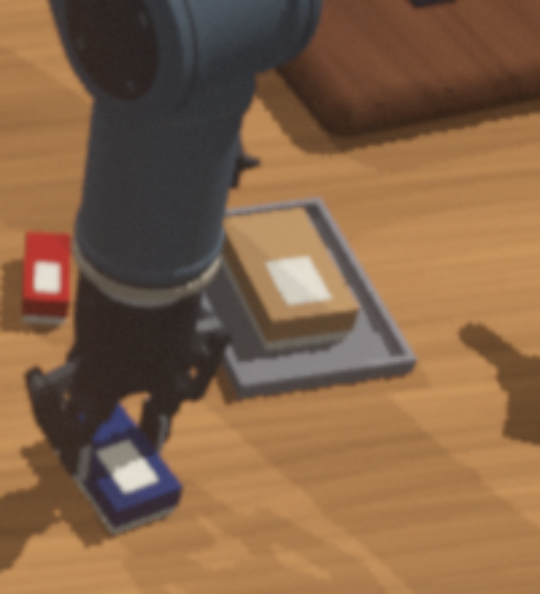

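The large box lies squarely in the tray (crop (290,275)) and the navy box is gripped at crop (130,460). Carry it over.

>>> drive_tool(
  increments=[
    [0,0,-4,0],
    [0,0,-9.4,0],
    [0,0,-9.4,0],
    [-10,-20.1,-9.4,13.2],
    [-10,-20.1,-9.4,13.2],
    [-10,-20.1,-9.4,13.2],
    [-10,-20.1,-9.4,13.2],
    [-10,-20.1,-9.4,13.2],
    [-10,-20.1,-9.4,13.2],
    [-10,-20.1,-9.4,13.2],
    [-10,-20.1,-9.4,13.2],
    [-10,-20.1,-9.4,13.2],
  ],
)

```text
clock: 28.92
tcp_pos: [509.7, 348.7, 98.7]
orientation: [3.141, 0.062, -0.0]
force: [-0.5, -0.2, -2.0]
width: 49.4
grasp_force: 32.8
```

```bash
python3 - <<'E'
from h import *
go(510,349,44,2.3)
E
```

```text
incr [ 0.03 -0.03  5.47] roll -0.0 | tcp [509.7 348.7  98.7] yaw 2.3 q7 -2.25 w 49.4 t 28.93
```

>>> drive_tool(
  increments=[
    [0,0,2.5,0],
    [0,0,4.2,0],
    [0,0,5.0,0],
    [0,0,5.3,0],
    [0,0,5.5,0],
    [0,0,5.5,0],
    [0,0,5.5,0],
  ],
)

```text
clock: 29.8
tcp_pos: [509.5, 349.4, 44.3]
orientation: [-3.14, -0.064, -0.001]
force: [0.1, 0.4, -2.3]
width: 49.0
grasp_force: 32.8
```

>>> drive_tool(
  increments=[
    [0,0,0.05,0],
    [0,0,0.1,0],
    [0,0,0.15,0],
    [0,0,0.15,0],
  ],
)

```text
clock: 30.3
tcp_pos: [509.3, 349.3, 42.7]
orientation: [-3.141, -0.064, -0.0]
force: [-1.1, -1.0, 4.8]
width: 49.2
grasp_force: 33.5
```

>>> drive_tool(
  increments=[
    [0,0,0,0],
    [0,0,0,0],
    [0,0,0,0],
    [0,0,-1,0],
    [0,0,-4,0],
    [0,0,-7,0],
    [0,0,-7,0],
    [0,0,-7,0],
  ],
  gripper=0.7,
)

```text
clock: 31.3
tcp_pos: [509.1, 349.2, 112.4]
orientation: [-3.141, -0.064, -0.0]
force: [0.6, 0.4, 0.0]
width: 72.6
grasp_force: 0.0
```

```bash
python3 - <<'E'
from h import *
for c in P: ctrl.get_image(c)
for n,c,z in(("medium_box","scene",37),("medium_box","top",37),("small_box","scene",0),("small_box","top",0)):
    try: fit(n,(c,),z=z,shoot=False)
    except Exception as e: print(n,c,e)
go(476,178.8,100,-14.3)
E
```

```text
medium_box ([506.4, 347.8, 1.6], np.float64(0.951))  [0.68]
medium_box ([509.1, 349.2, 3.0], np.float64(0.612))  [0.88]
small_box ([474.4, 177.0, -13.6], np.float64(0.933))  [0.63]
small_box ([477.0, 179.1, -15.3], np.float64(0.824))  [0.79]
incr [-4.   16.88  1.18] roll 16.6 | tcp [509.1 349.1 111.7] yaw 2.3 q7 -2.24 w 72.2 t 31.6
```

>>> drive_tool(
  increments=[
    [-4,16.9,0,16.4],
    [-4,16.9,0,16.4],
    [-4,16.9,0,16.4],
    [-4,16.9,0,16.4],
    [-4,16.9,2,16.4],
    [-4,16.9,5,16.4],
    [-4,16.9,8.5,16.4],
    [-4,16.9,10.2,16.4],
    [-4,16.9,10.7,16.4],
    [-4,16.9,10.8,16.4],
    [-4,16.9,10.8,16.4],
  ],
  gripper=0.4,
)

```text
clock: 32.98
tcp_pos: [476.7, 179.2, 4.9]
orientation: [-3.117, 0.384, -0.001]
force: [-0.0, -0.9, 0.8]
width: 59.6
grasp_force: 0.0
```

>>> drive_tool(
  increments=[
    [0,0,0,0],
    [0,0,0,0],
    [0,0,0,0],
    [0,0,0,0],
    [0,0,0,0],
    [0,0,0,0],
  ],
  gripper=-0.4,
)

```text
clock: 33.72
tcp_pos: [476.6, 179.0, 5.0]
orientation: [-3.117, 0.384, -0.002]
force: [-0.3, -0.9, 5.1]
width: 33.1
grasp_force: 29.7
```

```bash
python3 - <<'E'
from h import *
go(508.3,349,120,2.2)
im=ctrl.get_image("scene")
for n,z in(("medium_box",37),("large_box",5)):
    try: fit(n,("scene",),z=z,shoot=False)
    except Exception as e: print(n,e)
cv2.imwrite("pics/s7.png",cv2.resize(im[100:300,370:570,::-1],None,fx=3,fy=3))
E
```

```text
incr [ -1.05 -17.27 -11.48] roll -16.3 | tcp [476.6 179.    5. ] yaw -14.1 q7 -2.25 w 33.1 t 33.73
medium_box ([506.6, 348.3, 2.1], np.float64(0.923))  [0.74]
large_box ([508.7, 348.1, 2.2], np.float64(0.48))  [0.95]
```

View pics/s7.png

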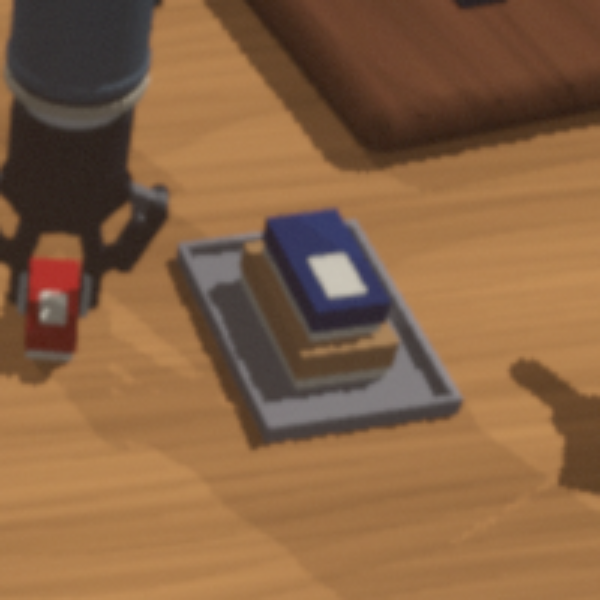

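The navy box is square on the kraft box (crop (325,275)), and the red box is gripped at crop (52,305).

>>> drive_tool(
  increments=[
    [0,0,-5,0],
    [0,0,-11.5,0],
    [0,0,-11.5,0],
    [-1,-17.3,-11.5,-16.3],
    [-1,-17.3,-11.5,-16.3],
    [-1,-17.3,-11.5,-16.3],
    [-1,-17.3,-11.5,-16.3],
    [-1,-17.3,-11.5,-16.3],
    [-1,-17.3,-11.5,-16.3],
    [-1,-17.3,-11.5,-16.3],
    [-1,-17.3,-11.5,-16.3],
  ],
)

```text
clock: 35.25
tcp_pos: [508.7, 348.5, 119.5]
orientation: [-3.141, -0.06, -0.0]
force: [-0.3, -0.3, -1.3]
width: 33.1
grasp_force: 30.9
```

```bash
python3 - <<'E'
from h import *
go(508.8,349.2,71.5,2.2)
E
```

```text
incr [ 0.01 -0.07  4.8 ] roll -0.0 | tcp [508.7 348.5 119.5] yaw 2.2 q7 -2.25 w 33.1 t 35.25
```

Contact is expected at TCP 70 mm.

>>> drive_tool(
  increments=[
    [0,0,2.5,0],
    [0,0,4,0],
    [0,0,4.6,0],
    [0,0,4.8,0],
    [0,0,4.8,0],
    [0,0,4.8,0],
  ],
)

```text
clock: 36.0
tcp_pos: [508.9, 349.2, 71.9]
orientation: [-3.14, -0.061, -0.001]
force: [0.7, -0.3, -0.9]
width: 33.2
grasp_force: 30.9
```

>>> drive_tool(
  increments=[
    [0,0,0.05,0],
    [0,0,0.1,0],
    [0,0,0.15,0],
    [0,0,0.15,0],
  ],
)

```text
clock: 36.5
tcp_pos: [508.6, 349.0, 70.1]
orientation: [-3.141, -0.061, -0.0]
force: [-0.5, -1.3, 3.6]
width: 33.3
grasp_force: 31.3
```

Seated. Release, rise, then swing clear of the view for a final check.

>>> drive_tool(
  increments=[
    [0,0,0,0],
    [0,0,0,0],
    [0,0,0,0],
    [0,0,-1,0],
    [0,0,-4,0],
    [0,0,-10,0],
    [0,0,-10,0],
    [0,30,-10,0],
    [0,30,-10,0],
    [0,30,-10,0],
    [0,30,-10,0],
    [0,30,-10,0],
    [0,30,-10,0],
    [0,30,-10,0],
  ],
  gripper=0.3,
)

```text
clock: 38.25
tcp_pos: [520.3, 49.7, 169.9]
orientation: [-3.14, -0.061, -0.0]
force: [-0.1, 0.9, 0.2]
width: 55.9
grasp_force: 0.0
```

```bash
python3 - <<'E'
from h import *
im=ctrl.get_image("scene"); ctrl.get_image("top")
for n,z in(("small_box",65),("medium_box",37),("large_box",5),("gold_humbucker",5),("cream_single_coil",5),("black_single_coil",5),("chrome_humbucker",5)):
    try: fit(n,("scene",),z=z,shoot=False);fit(n,("top",),z=z,shoot=False)
    except Exception as e: print(n,e)
cv2.imwrite("pics/s8.png",cv2.resize(im[100:300,360:560,::-1],None,fx=3,fy=3))
cv2.imwrite("pics/s9.png",cv2.resize(im[150:350,60:380,::-1],None,fx=2.5,fy=2.5))
E
```

```text
small_box ([505.5, 347.2, -0.6], np.float64(0.919))  [0.62]
small_box ([508.3, 351.0, 1.2], np.float64(0.91))  [0.94]
medium_box ([507.6, 347.6, 0.6], np.float64(0.522))  [0.89]
medium_box ([508.6, 349.8, 3.3], np.float64(0.415))  [0.89]
large_box ([508.5, 347.6, 1.9], np.float64(0.481))  [0.73]
large_box ([510.0, 348.3, 3.0], np.float64(0.26))  [0.67]
gold_humbucker ([460.6, -356.0, 9.5], np.float64(0.919))  [0.96]
gold_humbucker top missed
gold_humbucker list index out of range
cream_single_coil ([595.3, -1.5, -3.7], np.float64(0.87))  [0.69]
cream_single_coil ([611.4, -5.2, -0.2], np.float64(0.357))  [0.46]
black_single_coil ([706.9, -3.7, -1.2], np.float64(0.923))  [0.91]
black_single_coil ([706.3, -2.2, -1.0], np.float64(0.968))  [0.94]
chrome_humbucker ([670.9, -15.4, -78.0], np.float64(0.16))  [0.7]
chrome_humbucker ([565.1, -341.6, 5.6], np.float64(0.916))  [0.9]
```

View pics/s8.png

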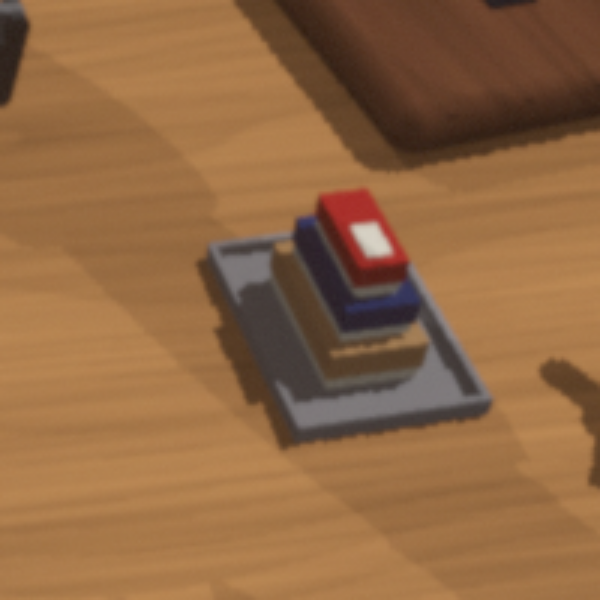

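View pics/s9.png

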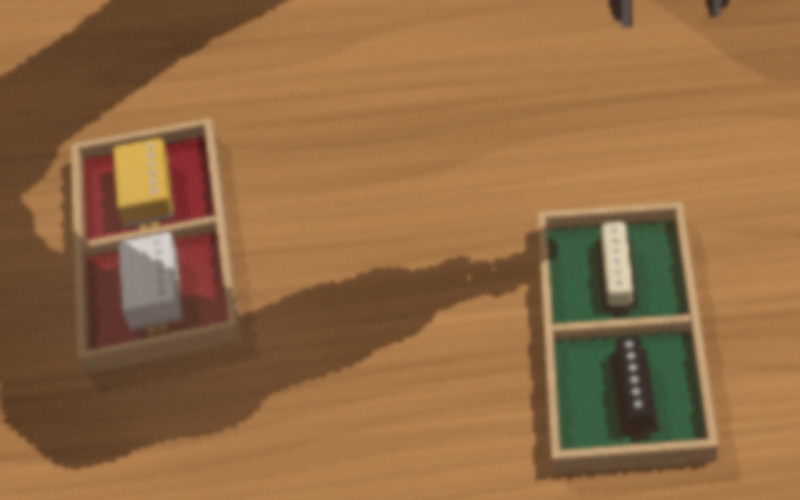

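The three boxes stand centred and square in the tray (crop (360,290)). Gold (145,180) and cream (617,262) lie in line in their bays, and the other two pickups haven't moved. Hand in.

```bash
python3 -c "
from plant import ctrl
print(ctrl.job_done())"
```

```text
the job is handed in; nothing more can be done
None
```

The job is handed in at about 39 s of the 125 s allowed. The last pictures showed both pickups face up in line in their bays, the three boxes stacked large, medium, small in the dispatch tray, and the other two pickups unmoved.

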